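# Third hand at the pier jig: clear the pot, press and hold

### The job

I want to screw this wooden bridge pier down in the assembly jig and need a third hand. First take the red paint pot off the jig's board and stand it upright on the bench, then set the pier flat on the board, centred on the black line with a small end square against the sprung metal fence, and push it steadily toward the fence until the needle stands in the green band (about 9 N), never into the red. Finish while still holding the pier there with that push - do not let go - and leave the tank wagon, the tree and the cork block where they are.

Things in the scene. Friction and masses are not known exactly. Their poses are not given: they have to be found in the camera images.
- jig: Fixed jig: plywood board 200 (x) x 140 (y) x 9 mm on the bench; origin: centre of the board's underside, x along the black centre line toward the fence, y left, z up. Grey housing at the far end, front at x = 80 mm, 120 wide, with a white scale at y = 21 to 51 mm: green band x = 72 to 82, red band x = 89 to 99. All of it is under 55 mm above the bench.
- fence_face (a point): Centre of the sprung fence's front face, at board-top level (9 mm above the bench); moves with the fence. Axes as the jig's: x is the pressing direction, y left. The fence is an aluminium plate 120 mm wide, 8 thick, 1.5 to 37.5 mm above the board; unpressed its face is at jig x = 30 mm. A pier set right has its origin at x = -42 mm, y = 0, z = 0 from here.
- fence (a joint): Travel of the sprung fence along jig +x, m: 0 unpressed, stop at 0.032. Spring 600 N/m, no preload (0.6 N per mm), lightly damped. The black needle is fixed to the fence, at jig x = 62 mm plus the travel: green band 0.010 to 0.020 (6 to 12 N), middle 0.015 (9 N); the red begins at 0.027 (16 N).
- pier: Loose bridge pier: pale wooden block 84 (x) x 46 (y) x 42 mm high, about 0.11 kg, with two brass-rimmed screw holes in its top along x and dark scribed lines round it. Origin at the centre of its underside, x along its length, z up; both small ends are alike. It starts standing on the bench and can be gripped from above across its 46 mm width.
- red_pot: Loose paint pot, dark red with a white lid, 31 mm diameter, 42 mm high; origin at the centre of its underside, z up. It starts standing on the jig's board in front of the fence, where the pier must go.
- wagon: Loose grey tank wagon, 18 (x) x 77 (y) x 29 mm high, bystander; origin at the centre of its underside. It and the pier may have swapped places.
- tree: Loose dark green model fir, 45 x 39 x 61 mm high, bystander; origin at the centre of its underside.
- cork_block: Loose brown cork sanding block, 35 (x) x 64 (y) x 22 mm high, bystander; origin at the centre of its underside.
Mind the look-alikes: they are no part of the job. Several things have the shape of the pier; the one meant has the colours described above.

How it is judged:
On the way, in this order (a step that is already met when the one before it is completed fails the run):
1. the red pot stands upright on the bench, off the board and released (height (world z) of red_pot between -0.005 and 0.005 m and angle between red_pot's own z axis and vertical below 0.12 rad and contact force between the fingers and red_pot below 0.2 N and linear speed of red_pot below 0.02 m/s), for 0.3 s.
2. the pier is pressed square against the fence with the needle in the green band (value of joint fence between 0.0095 and 0.0205 m and contact force between pier and jig above 4.5 N and contact force between the fingers and pier above 1 N and x of pier in the frame of fence_face between -0.046 and -0.038 m and y of pier in the frame of fence_face between -0.008 and 0.008 m and z of pier in the frame of fence_face between -0.004 and 0.004 m and angle between the x axis of pier and the x axis of fence_face, either way round below 0.06 rad and angle between pier's own z axis and vertical below 0.06 rad and velocity of joint fence between -0.01 and 0.01 m/s and linear speed of pier below 0.01 m/s), for 0.5 s.
At the end, for the whole second after the job is handed in: Still held (over 1 N): the pier rests on the board (4 mm; 0.06 rad), end on the fence (origin 38-46 mm before it, square 0.06 rad, centred 8 mm), pushing over 4.5 N, fence in 9.5 to 20.5 mm, at rest. The red pot stands released, upright (0.12 rad), on the bench off the board (all of step 1 and all of step 2); the arm keeps its last pose, push and grip.
It fails at once if the fence is pushed until the needle is in the red (value of joint fence above 0.027 m).
It fails at once if the red pot is knocked over (angle between red_pot's own z axis and vertical above 0.6 rad).
It fails at once if the tank wagon is moved by more than 20 mm (distance of wagon from where it was at the start of the episode above 0.02 m).
It fails at once if the model tree is moved by more than 20 mm (distance of tree from where it was at the start of the episode above 0.02 m).
It fails at once if the cork sanding block is moved by more than 20 mm (distance of cork_block from where it was at the start of the episode above 0.02 m).
It also fails if it takes over 56 s, if anything falls off the work surface, if the arm or the gripper's body presses on something with over 40 N, if the wrist force passes 120 N, or if a joint passes its speed limit or range.

### The arm

A 6-joint arm with a two-finger parallel gripper is mounted at the origin on a cart in front of the work surface, level with it; the furniture and walls round the work are solid. World frame = base frame: x ahead of the robot, y to its left, z up, the work surface at z = 0. Lengths are in m, angles in rad, forces in N, time in s.
With the tool pointing down it reaches from about 0.35 to 0.975 m from the base axis. Payload 4.9 kg.
Tool frame: the origin (TCP) lies midway between the tips of the shut fingers; the grasp point (between the pads) lies manip.tcp_to_grasp behind it (manip.tcp_to_grasp is the distance from the TCP to the grasp point, in m); z points along the fingers, y is the line along which they close (so a half turn about z gives the same grasp; the last joint's range is limited). The gripper opens to 85 mm and grips with 20 to 120 N. Pads are 22 mm wide; open, the fingers measure 114 mm over their backs; the gripper's body (76 mm by 85 mm) begins 54 mm behind the grasp point. The pads swing forward as they close: fully open they stand 13 mm farther back than shut.
Start: joints at [-1.432, 0.053, 1.613, -0, 1.476, -0.119], TCP at [0.159, -0.604, 0.231] pointing down, gripper open.
Joint ranges: [-3.01, 3.01], [-1.01, 2.22], [0.06, 2.58], [-1.02, 4.17], [0.09, 2.62], [-3.14, 3.14]. Speed limits (rad/s): [2.57, 2.57, 3.14, 3.14, 3.14, 3.14].

### API

Orientations are given as a unit quaternion [w, x, y, z].
In Python, from plant import manip, grab_frame, calibration, job_done gives the robot as it stands.
- The arm moves only by the tool send_rows, never from a script. Its argument "rows" is a list of rows, each an object of numbers: "x", "y", "z": the shift along the tool's x, y, z normalised to -1 to 1, where 1 is 15 cm; "wx", "wy", "wz": the turn, a rotation vector about the tool's x, y, z normalised to -1 to 1, where 1 is pi/4 rad; "hand": the opening, from -1 (shut) to 1 (fully open). In form: [{"x": .., "y": .., "z": .., "wx": .., "wy": .., "wz": .., "hand": ..}, ...]. A call has exactly 10 rows; each row shifts and turns the commanded pose from where the row before left it, along the tool's axes as they then stand; what a row does not reach is not made up. A row lasts 1/12 s, in which the tool goes at most 41.7 mm and 7.16 degrees, less where a joint would pass 70% of its speed; a pose out of reach is approached as far as the arm can. A call with a number of a shift or a turn outside -1 to 1 is refused whole. A call with a gripper value outside its range is refused whole. The fingers move at their own pace and stop on an object; the grip force is fixed at half the most. Time passes only in rows, so rows that do not move let the fingers close, or fill a call up. It gives the time, the measured TCP pose, the force, the opening and the grip force at its end, in the units of the state.
- manip.state(): the state, without advancing time (a new reading comes with each control period).
- grab_frame(name): name is "scene" or "top" or "wrist"; returns the picture (384x512x3 uint8, blue, green, red); there is no depth.
- calibration(name): a dict with "camera_matrix" (3x3 intrinsics, pixels), "R" (3x3) and "t" (3): a world point X has camera coordinates R X + t. Camera axes: x right, y down, z forward; pixel columns grow to the right and rows downward; lengths in m; the calibration is good to about 2 mm. The wrist camera is an equidistant fisheye: a pixel r from the principal point sees the ray r / f radians off the axis. A picture is of the moment at which its call begins: read the wrist's pose just before it. calibration takes no time and is no camera call; for the wrist camera it gives the pose at the moment of the call.
- job_done(): hands the job in; it is judged then, once.
The state is a dict: "time": time; "joint_pos": joint angles; "joint_vel": joint speeds; "joint_efforts": joint torques, N m; "tool_pos": TCP position; "tool_rot": TCP orientation; "contact_force": force on the tool from outside, world axes, zero at the start; "ft_torque": the same for the moment, N m; "gripper_width": opening from 0.0 (shut) to 1.0 (fully open); "grasp_force": force on a finger pad.
Only numpy, scipy, OpenCV 4.12 (cv2) and the standard library are available. Lean on these libraries where they do the work, as an engineer would, in place of code of your own. Each camera call takes 0.05 s, during which the arm holds its last target. There are 200 camera calls.

## Working session

There is one attempt and no reset: what is moved stays moved. The work goes in short steps, Python scripts to look and compute and a tool call to move; the robot and the scene stay as the last step left them, time stands still between calls to the robot, and variables do not carry over. Pictures are saved under pics/ and viewed, at most 10 in all, crops included, and the job is handed in when it is done.

Besides the shell and the picture viewer there is one more tool, called as name([rows], argument=value, ...), one row to a line, values as JSON. send_rows: Moves the arm, as the interface text tells. Scaled input: -1 to 1 covers 15 cm each way for a shift and pi/4 rad each way for a turn. Its arguments: {"type":"object","properties":{"rows":{"type":"array","items":{"type":"object","properties":{"x":{"type":"number","minimum":-1,"maximum":1},"y":{"type":"number","minimum":-1,"maximum":1},"z":{"type":"number","minimum":-1,"maximum":1},"wx":{"type":"number","minimum":-1,"maximum":1},"wy":{"type":"number","minimum":-1,"maximum":1},"wz":{"type":"number","minimum":-1,"maximum":1},"hand":{"type":"number"}}}}},"required":["rows"]}

```bash
mkdir -p pics; ls; python3 - <<'E'
from plant import *
import cv2,numpy as np
print(manip.state(), manip.tcp_to_grasp)
a=grab_frame("scene");b=grab_frame("top")
cv2.imwrite("pics/s.png",a);cv2.imwrite("pics/t.png",b)
for n in("scene","top","wrist"):print(n,calibration(n))
E
```

```text
pics
{'time': 0.0, 'joint_pos': array([-1.43198093e+00,  5.33397258e-02,  1.61429702e+00,  5.31696931e-05,
        1.47597988e+00, -1.18989803e-01]), 'joint_vel': array([ 0.00150486,  0.00226723, -0.00018591, -0.00089822,  0.00075589,
        0.00174447]), 'joint_efforts': array([-8.32601672e-04, -3.93681300e+01, -3.70178068e+01, -1.44780815e-04,
        7.08708423e-03, -1.34278444e-06]), 'tool_pos': array([ 0.15928432, -0.60372411,  0.23007182]), 'tool_rot': array([-1.01220196e-03,  9.91703376e-01,  1.28543336e-01,  1.64300939e-05]), 'contact_force': array([-0.25862558,  0.07383214, -0.27006959]), 'ft_torque': array([-0.02029895,  0.04123763,  0.04310292]), 'grasp_force': 0.0, 'gripper_width': 0.9995261043973452} 0.0187
scene {'camera_matrix': array([[474.66771866,   0.        , 256.63449493],
       [  0.        , 474.66771866, 187.37798354],
       [  0.        ,   0.        ,   1.        ]]), 'R': array([[ 0.66100194, -0.74998047, -0.02461157],
       [-0.40286486, -0.32701568, -0.8548454 ],
       [ 0.63306898,  0.5749696 , -0.51829877]]), 't': array([-0.35235834,  0.2450139 ,  0.71583539])}
top {'camera_matrix': array([[416.95691489,   0.        , 252.18029599],
       [  0.        , 416.95691489, 189.27849316],
       [  0.        ,   0.        ,   1.        ]]), 'R': array([[ 0.00815868, -0.9999644 , -0.00215084],
       [-0.98828181, -0.00773547, -0.15244418],
       [ 0.15242211,  0.00336938, -0.98830974]]), 't': array([-8.43560488e-04,  5.35106251e-01,  8.66403311e-01])}
wrist {'camera_matrix': array([[297.31863964,   0.        , 256.82322722],
       [  0.        , 297.31863964, 192.33725499],
       [  0.        ,   0.        ,   1.        ]]), 'R': array([[ 0.25426098, -0.96713413, -0.00171083],
       [-0.92174888, -0.24286392,  0.3023179 ],
       [-0.29279746, -0.07529069, -0.95320562]]), 't': array([-0.62354264, -0.04019333,  0.38020946])}
```

View pics/s.png

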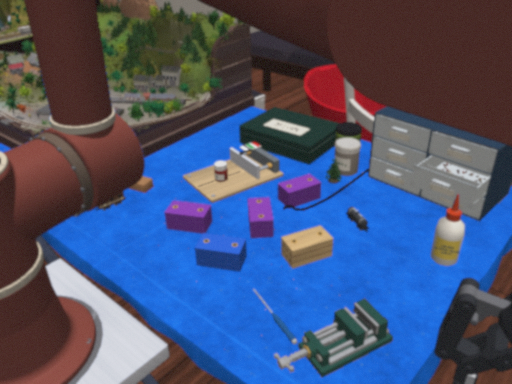

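View pics/t.png

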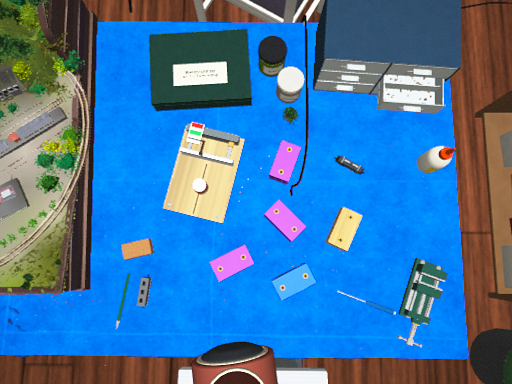

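Candidates (top view): pale block (345,229); purple blocks (285,161), (285,220), (232,263); blue block (294,281). The pale one with brass holes fits the description. The pot is at (200,186) on the board, with the fence toward upper right, and the wagon is at (144,291).

```bash
cat > h.py <<'E'
from plant import *
import cv2,numpy as np
def ray(cal,uv):
    K,R,t=cal["camera_matrix"],np.array(cal["R"]),np.array(cal["t"])
    d=R.T@np.linalg.inv(K)@np.array([uv[0],uv[1],1.]);return -R.T@t,d
def at(cal,uv,z):
    c,d=ray(cal,uv);return c+d*(z-c[2])/d[2]
def proj(cal,P):
    q=cal["camera_matrix"]@(cal["R"]@np.asarray(P,float)+cal["t"]);return q[:2]/q[2]
def outline(img,cal,x,y,yaw,box,z0,col,s=1,o=(0,0)):
    c,sn=np.cos(yaw),np.sin(yaw)
    p=[(proj(cal,(x+c*a-sn*b,y+sn*a+c*b,z0))-o)*s for a,b in [(box[0],box[2]),(box[1],box[2]),(box[1],box[3]),(box[0],box[3])]]
    cv2.polylines(img,[np.int32(p)],True,col,1)
E
python3 - <<'E'
from h import *
b=cv2.imread("pics/t.png")
o=(155,110);c=cv2.resize(b[110:260,155:365],None,fx=3.8,fy=3.8,interpolation=cv2.INTER_CUBIC)
cv2.imwrite("pics/c.png",c)
hsv=cv2.cvtColor(b,cv2.COLOR_BGR2HSV)
m=((hsv[...,0]<35)&(hsv[...,1]>40)&(hsv[...,2]>90)).astype(np.uint8)
cal=calibration("top")
n,l,st,ce=cv2.connectedComponentsWithStats(m)
for i in range(1,n):
    if st[i,4]>150:
        r=cv2.minAreaRect(np.argwhere(l==i)[:,::-1].astype(np.float32))
        print(st[i],cv2.boxPoints(r).round(1).tolist())
E
```

```text
[   0    0   98  294 8424] [[-9.0, 290.0], [5.099999904632568, -4.400000095367432], [97.69999694824219, 0.0], [83.69999694824219, 294.3999938964844]]
[  98    0   85   21 1632] [[98.0, 20.0], [98.0, 0.0], [182.0, 0.0], [182.0, 20.0]]
[185   0  26  21 260] [[184.60000610351562, 20.0], [186.0, -0.5], [210.1999969482422, 1.2000000476837158], [208.6999969482422, 21.700000762939453]]
[214   0  66  22 671] [[214.0, 21.0], [214.0, 0.0], [279.0, 0.0], [279.0, 21.0]]
[  438     4    74   380 11684] [[434.5, 5.300000190734863], [504.0, 3.5999999046325684], [512.9000244140625, 382.29998779296875], [443.3999938964844, 383.8999938964844]]
[502   4  10  87 536] [[502.0, 4.0], [511.0, 4.0], [511.0, 90.0], [502.0, 90.0]]
[ 13  62  19  18 158] [[10.300000190734863, 67.9000015258789], [21.899999618530273, 57.70000076293945], [33.400001525878906, 70.9000015258789], [21.799999237060547, 81.0999984741211]]
[ 483  112   29  182 3225] [[483.0, 112.0], [511.0, 112.0], [511.0, 293.0], [483.0, 293.0]]
[ 37 130  32  25 318] [[35.70000076293945, 146.0], [62.20000076293945, 129.0], [73.0999984741211, 145.8999938
[... 924 characters left out ...]
69.3000030517578, 357.3999938964844], [168.39999389648438, 384.5]]
[ 323  358   93   26 2162] [[323.0, 358.0], [415.0, 358.0], [415.0, 383.0], [323.0, 383.0]]
[417 359  12  25 233] [[416.5, 359.0], [426.3999938964844, 358.3999938964844], [428.1000061035156, 382.8999938964844], [418.20001220703125, 383.6000061035156]]
[438 360   9  24 163] [[438.0, 360.0], [445.3999938964844, 359.70001220703125], [446.3999938964844, 383.0], [439.0, 383.29998779296875]]
[ 27 365  20  19 310] [[26.799999237060547, 382.79998779296875], [29.100000381469727, 364.29998779296875], [46.79999923706055, 366.5], [44.5, 385.1000061035156]]
[ 48 366  24  18 377] [[48.0, 383.0], [48.0, 366.0], [71.0, 366.0], [71.0, 383.0]]
```

View pics/c.png

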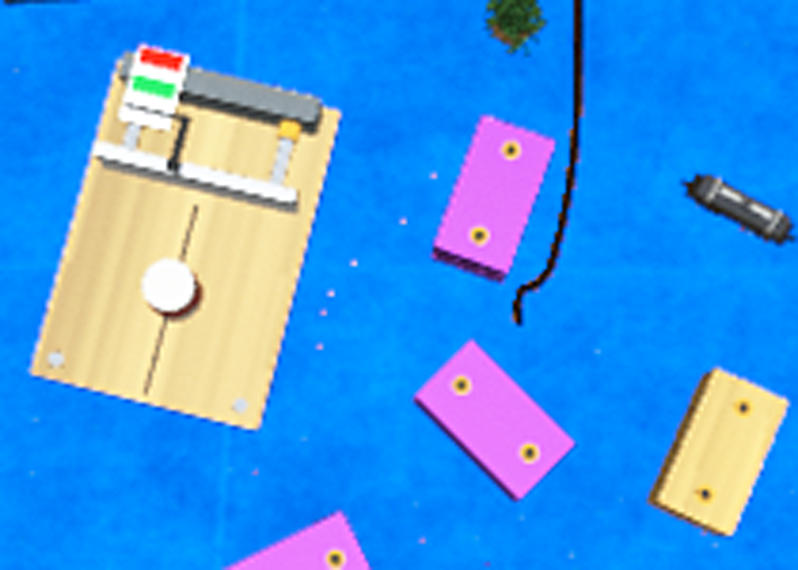

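The crop shows the pale pier with its two brass holes; its top corners are about (718,369), (789,402), (728,537), (658,503). Board corners are (32,374), (260,430), (342,108) and the pot lid is centred at (170,287). The tank wagon is the dark item at (740,208), and the tree is at (515,20).

```bash
cat > m.py <<'E'
from h import *
from scipy.optimize import least_squares
cal=calibration("top")
f=lambda p:np.array([155+(p[0]+.5)/3.8-.5,110+(p[1]+.5)/3.8-.5])
def fit(px,loc,z):
    W=np.array([at(cal,f(p),z)[:2] for p in px]);L=np.array(loc)
    r=lambda q:(np.c_[np.cos(q[2])*L[:,0]-np.sin(q[2])*L[:,1]+q[0],np.sin(q[2])*L[:,0]+np.cos(q[2])*L[:,1]+q[1]]-W).ravel()
    s=least_squares(r,[*W.mean(0),0]);print(s.x.round(4),np.degrees(s.x[2]).round(2),"res mm",(s.fun*1e3).round(1));return s.x
jig=fit([(32,374),(260,430),(342,108)],[(-.1,.07),(-.1,-.07),(.1,-.07)],.009)
# holes/edges: pier top corners
pier=fit([(718,369),(789,402),(728,537),(658,503)],[(.042,.023),(.042,-.023),(-.042,-.023),(-.042,.023)],.042)
for p in [(195,206),(148,392)]:
    w=at(cal,f(p),.009)[:2]-jig[:2];c,s=np.cos(jig[2]),np.sin(jig[2]);print("line",c*w[0]+s*w[1],-s*w[0]+c*w[1])
for n,p,z in [("pot",(169,287),.051),("tree",(515,20),.03),("wagon",(740,208),.02),("purp",(493,197),.042),("purp2",(495,420),.042)]:print(n,at(cal,f(p),z))
fa=jig[:2]+np.array([np.cos(jig[2]),np.sin(jig[2])])*.03
print("fence",fa)
E
python3 m.py; python3 - <<'E'
from h import *
b=cv2.imread("pics/s.png")
cv2.imwrite("pics/sc.png",cv2.resize(b[135:285,165:365],None,fx=4,fy=4,interpolation=cv2.INTER_CUBIC))
E
```

```text
[ 0.5774  0.1126 -0.2291] -13.13 res mm [-0.   0.7  0.1 -0.6 -0.1 -0.1]
[ 0.4512 -0.196  -0.4427] -25.37 res mm [ 0.6  0.9 -0.6 -0.9 -0.6 -1.4  0.6  1.4]
line 0.020614763892400276 0.0013271583125762237
line -0.09405461436844025 0.0001058347659850245
pot [0.54165074 0.11789951 0.051     ]
tree [ 0.70793157 -0.08115241  0.03      ]
wagon [ 0.59667834 -0.21439838  0.02      ]
purp [ 0.59728315 -0.06675385  0.042     ]
purp2 [ 0.46835249 -0.06741959  0.042     ]
fence [0.60662595 0.10582029]
```

View pics/sc.png

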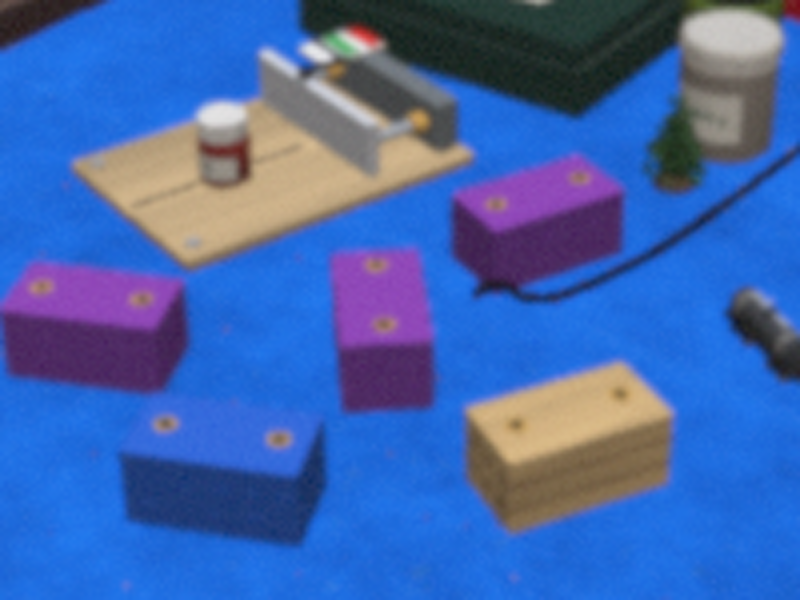

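```bash
cat >> h.py <<'E'
from scipy.spatial.transform import Rotation as Ro
JIG=np.array([.5774,.1126]);JY=-.2291
def jw(x,y):
    c,s=np.cos(JY),np.sin(JY);return JIG+[c*x-s*y,s*x+c*y]
def go(x,y,z,yaw):
    "tool-frame units needed to reach target with tool down, tool x at yaw"
    s=manip.state();q=s["tool_rot"];R=Ro.from_quat([q[1],q[2],q[3],q[0]])
    T=Ro.from_euler("z",yaw)*Ro.from_euler("x",np.pi)
    w=(R.inv()*T).as_rotvec()/(np.pi/4);d=np.array([x,y,z])-s["tool_pos"]
    print("t",s["time"],"pos",s["tool_pos"].round(4),"d now",(R.inv().apply(d)/.15).round(3),"d after turn",(T.inv().apply(d)/.15).round(3),"turn",w.round(3),"F",s["contact_force"].round(1),"g",s["gripper_width"],s["grasp_force"])
E
python3 - <<'E'
from h import *
go(.5417,.118,.1,JY)
c=calibration("top")
b=cv2.imread("pics/t.png")
print(jw(-.036,0),at(c,(137,249),.022),at(c,(92,200),0),proj(c,(*jw(-.14,0),0)))
E
```

```text
t 0.1 pos [ 0.1593 -0.6038  0.2302] d now [ 3.692 -4.001  0.876] d after turn [ 1.39  -5.265  0.868] turn [-0.002  0.     0.62 ] F [-0.5 -0.1 -0.9] g 1.0039113717885018 0.0
[0.54234064 0.12077564] [0.40459895 0.25301957 0.022     ] [0.51396721 0.36677494 0.        ] [188.95980022 233.06673367]
```

send_rows([
  {"wz":0.155,"hand":1},
  {"wz":0.155,"hand":1},
  {"wz":0.155,"hand":1},
  {"wz":0.155,"hand":1},
  {"x":0.06,"y":-0.24,"hand":1},
  {"x":0.06,"y":-0.24,"hand":1},
  {"x":0.06,"y":-0.24,"hand":1},
  {"x":0.06,"y":-0.24,"hand":1},
  {"x":0.06,"y":-0.24,"hand":1},
  {"x":0.06,"y":-0.24,"hand":1},
])

```text
invalid input at $.rows[0]: expected keys x, y, z, wx, wy, wz, hand
```

send_rows([
  {"x":0.06,"y":-0.24,"hand":1},
  {"x":0.06,"y":-0.24,"hand":1},
  {"x":0.06,"y":-0.24,"hand":1},
  {"x":0.06,"y":-0.24,"hand":1},
  {"x":0.06,"y":-0.24,"hand":1},
  {"x":0.06,"y":-0.24,"hand":1},
  {"x":0.06,"y":-0.24,"hand":1},
  {"x":0.06,"y":-0.24,"hand":1},
  {"x":0.06,"y":-0.24,"hand":1},
  {"x":0.06,"y":-0.24,"hand":1},
])

```text
invalid input at $.rows[0]: expected keys x, y, z, wx, wy, wz, hand
```

```bash
python3 - <<'E'
from h import *
go(.5417,.118,.1,JY)
E
```

```text
t 0.1 pos [ 0.1593 -0.6038  0.2302] d now [ 3.692 -4.001  0.876] d after turn [ 1.39  -5.265  0.868] turn [-0.002  0.     0.62 ] F [-0.5 -0.1 -0.9] g 1.0039113717885018 0.0
```

All keys are required in every row.

send_rows([
  {"x":0,"y":0,"z":0,"wx":0,"wy":0,"wz":0.155,"hand":1},
  {"x":0,"y":0,"z":0,"wx":0,"wy":0,"wz":0.155,"hand":1},
  {"x":0,"y":0,"z":0,"wx":0,"wy":0,"wz":0.155,"hand":1},
  {"x":0,"y":0,"z":0,"wx":0,"wy":0,"wz":0.155,"hand":1},
  {"x":0.06,"y":-0.24,"z":0,"wx":0,"wy":0,"wz":0,"hand":1},
  {"x":0.06,"y":-0.24,"z":0,"wx":0,"wy":0,"wz":0,"hand":1},
  {"x":0.06,"y":-0.24,"z":0,"wx":0,"wy":0,"wz":0,"hand":1},
  {"x":0.06,"y":-0.24,"z":0,"wx":0,"wy":0,"wz":0,"hand":1},
  {"x":0.06,"y":-0.24,"z":0,"wx":0,"wy":0,"wz":0,"hand":1},
  {"x":0.06,"y":-0.24,"z":0,"wx":0,"wy":0,"wz":0,"hand":1},
])

```text
time: 0.93
tool_pos: [0.2613, -0.4043, 0.2306]
tool_rot: [-0.0, 0.993, -0.115, -0.0]
contact_force: [0.2, 0.2, -0.1]
gripper_width: 0.998
grasp_force: 0.0
```

send_rows([
  {"x":0.06,"y":-0.24,"z":0,"wx":0,"wy":0,"wz":0,"hand":1},
  {"x":0.06,"y":-0.24,"z":0,"wx":0,"wy":0,"wz":0,"hand":1},
  {"x":0.06,"y":-0.24,"z":0,"wx":0,"wy":0,"wz":0,"hand":1},
  {"x":0.06,"y":-0.24,"z":0,"wx":0,"wy":0,"wz":0,"hand":1},
  {"x":0.06,"y":-0.24,"z":0,"wx":0,"wy":0,"wz":0,"hand":1},
  {"x":0.06,"y":-0.24,"z":0,"wx":0,"wy":0,"wz":0,"hand":1},
  {"x":0.06,"y":-0.24,"z":0,"wx":0,"wy":0,"wz":0,"hand":1},
  {"x":0.06,"y":-0.24,"z":0,"wx":0,"wy":0,"wz":0,"hand":1},
  {"x":0.06,"y":-0.24,"z":0,"wx":0,"wy":0,"wz":0,"hand":1},
  {"x":0.06,"y":-0.24,"z":0,"wx":0,"wy":0,"wz":0,"hand":1},
])

```text
time: 1.77
tool_pos: [0.4306, -0.0742, 0.231]
tool_rot: [0.0, 0.993, -0.114, 0.0]
contact_force: [-0.1, -0.1, 0.6]
gripper_width: 1.002
grasp_force: 0.0
```

```bash
python3 - <<'E'
from h import *
go(.5417,.118,.1,JY)
E
```

```text
t 1.7667 pos [ 0.4306 -0.0742  0.231 ] d now [ 0.43  -1.416  0.873] d after turn [ 0.43  -1.416  0.874] turn [ 0. -0. -0.] F [-0.1 -0.1  0.6] g 1.001907447659272 0.0
```

send_rows([
  {"x":0.072,"y":-0.236,"z":0,"wx":0,"wy":0,"wz":0,"hand":1},
  {"x":0.072,"y":-0.236,"z":0,"wx":0,"wy":0,"wz":0,"hand":1},
  {"x":0.072,"y":-0.236,"z":0,"wx":0,"wy":0,"wz":0,"hand":1},
  {"x":0.072,"y":-0.236,"z":0,"wx":0,"wy":0,"wz":0,"hand":1},
  {"x":0.072,"y":-0.236,"z":0,"wx":0,"wy":0,"wz":0,"hand":1},
  {"x":0.07,"y":-0.236,"z":0,"wx":0,"wy":0,"wz":0,"hand":1},
  {"x":0,"y":0,"z":0.2,"wx":0,"wy":0,"wz":0,"hand":1},
  {"x":0,"y":0,"z":0.2,"wx":0,"wy":0,"wz":0,"hand":1},
  {"x":0,"y":0,"z":0.2,"wx":0,"wy":0,"wz":0,"hand":1},
  {"x":0,"y":0,"z":0.1,"wx":0,"wy":0,"wz":0,"hand":1},
])

```text
time: 2.6
tool_pos: [0.5387, 0.1163, 0.1213]
tool_rot: [0.001, 0.993, -0.114, -0.003]
contact_force: [-1.0, -0.0, 0.2]
gripper_width: 1.0
grasp_force: 0.0
```

```bash
python3 - <<'E'
from h import *
go(.5417,.118,.014,JY)
cv2.imwrite("pics/w1.png",grab_frame("wrist"))
E
```

```text
t 2.6 pos [0.5387 0.1163 0.1213] d now [ 0.022 -0.017  0.715] d after turn [ 0.017 -0.015  0.716] turn [0.003 0.008 0.001] F [-1.  -0.   0.2] g 0.9998770159726277 0.0
```

View pics/w1.png

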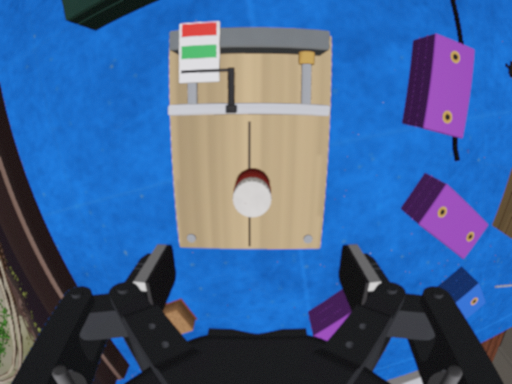

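The wrist view shows the board square to the tool, the pot lid at (252,197) and the black line at column 249.

```bash
cat >> h.py <<'E'
def fe(cal,uv,z):
    K=cal["camera_matrix"];d=(np.array(uv,float)-K[:2,2]);r=np.hypot(*d);th=r/K[0,0]
    v=np.array([*(d/r*np.sin(th)),np.cos(th)]);R=np.array(cal["R"]);c=-R.T@cal["t"];w=R.T@v
    return c+w*(z-c[2])/w[2]
def tojig(p):
    w=p[:2]-JIG;c,s=np.cos(JY),np.sin(JY);return np.array([c*w[0]+s*w[1],-s*w[0]+c*w[1]])
E
python3 - <<'E'
from h import *
c=calibration("wrist")
go(.5417,.118,.014,JY)
print("pot",fe(c,(252,197),.051))
for uv in [(249,122),(249,245),(177,247),(322,247),]:
  p=fe(c,uv,.009);print(uv,p.round(4),tojig(p).round(4))
for uv in [(168,113),(330,113)]:
  p=fe(c,uv,.0465);print(uv,p.round(4),tojig(p).round(4))
E
```

```text
t 2.65 pos [0.5372 0.116  0.119 ] d now [ 0.034 -0.022  0.7  ] d after turn [ 0.026 -0.02   0.7  ] turn [0.004 0.013 0.   ] F [-1.6  0.1 -1.9] g 0.9958957957098846 0.0
pot [0.54248281 0.11808722 0.051     ]
(249, 122) [0.5941 0.1089 0.009 ] [0.0171 0.0002]
(249, 245) [0.4816 0.1361 0.009 ] [-0.0986  0.0012]
(177, 247) [0.4944 0.2064 0.009 ] [-0.1021  0.0725]
(322, 247) [0.4622 0.0673 0.009 ] [-0.1019 -0.0703]
(168, 113) [0.6186 0.1637 0.0465] [0.0285 0.0591]
(330, 113) [0.591  0.0482 0.0465] [ 0.0278 -0.0597]
```

send_rows([
  {"x":0,"y":0,"z":0,"wx":0,"wy":0,"wz":0,"hand":1},
  {"x":0.01,"y":0,"z":0.1,"wx":0,"wy":0,"wz":0,"hand":1},
  {"x":0,"y":0,"z":0.1,"wx":0,"wy":0,"wz":0,"hand":1},
  {"x":0,"y":0,"z":0.1,"wx":0,"wy":0,"wz":0,"hand":1},
  {"x":0,"y":0,"z":0.1,"wx":0,"wy":0,"wz":0,"hand":1},
  {"x":0,"y":0,"z":0,"wx":0,"wy":0,"wz":0,"hand":1},
  {"x":0,"y":0,"z":0,"wx":0,"wy":0,"wz":0,"hand":1},
  {"x":0,"y":0,"z":0,"wx":0,"wy":0,"wz":0,"hand":1},
  {"x":0,"y":0,"z":0,"wx":0,"wy":0,"wz":0,"hand":1},
  {"x":0,"y":0,"z":0,"wx":0,"wy":0,"wz":0,"hand":1},
])

```text
time: 3.48
tool_pos: [0.5441, 0.1158, 0.068]
tool_rot: [-0.0, 0.993, -0.114, 0.001]
contact_force: [0.2, 0.1, -0.5]
gripper_width: 1.002
grasp_force: 0.0
```

```bash
python3 - <<'E'
from h import *
go(.542,.118,.014,JY)
E
```

```text
t 3.4833 pos [0.5441 0.1158 0.068 ] d now [-0.018 -0.011  0.36 ] d after turn [-0.017 -0.011  0.36 ] turn [-0.001 -0.003 -0.   ] F [ 0.2  0.1 -0.5] g 1.0017043012709126 0.0
```

send_rows([
  {"x":-0.015,"y":-0.012,"z":0.06,"wx":0,"wy":0,"wz":0,"hand":1},
  {"x":0,"y":0,"z":0.1,"wx":0,"wy":0,"wz":0,"hand":1},
  {"x":0,"y":0,"z":0.1,"wx":0,"wy":0,"wz":0,"hand":1},
  {"x":0,"y":0,"z":0.1,"wx":0,"wy":0,"wz":0,"hand":1},
  {"x":0,"y":0,"z":0,"wx":0,"wy":0,"wz":0,"hand":1},
  {"x":0,"y":0,"z":0,"wx":0,"wy":0,"wz":0,"hand":1},
  {"x":0,"y":0,"z":0,"wx":0,"wy":0,"wz":0,"hand":-1},
  {"x":0,"y":0,"z":0,"wx":0,"wy":0,"wz":0,"hand":-1},
  {"x":0,"y":0,"z":0,"wx":0,"wy":0,"wz":0,"hand":-1},
  {"x":0,"y":0,"z":0,"wx":0,"wy":0,"wz":0,"hand":-1},
])

```text
time: 4.32
tool_pos: [0.5419, 0.1181, 0.0133]
tool_rot: [-0.0, 0.993, -0.114, 0.001]
contact_force: [0.2, -0.2, -0.1]
gripper_width: 0.456
grasp_force: 0.0
```

send_rows([
  {"x":0,"y":0,"z":0,"wx":0,"wy":0,"wz":0,"hand":-1},
  {"x":0,"y":0,"z":0,"wx":0,"wy":0,"wz":0,"hand":-1},
  {"x":0,"y":0,"z":0,"wx":0,"wy":0,"wz":0,"hand":-1},
  {"x":0,"y":0,"z":0,"wx":0,"wy":0,"wz":0,"hand":-1},
  {"x":0,"y":0,"z":0,"wx":0,"wy":0,"wz":0,"hand":-1},
  {"x":0,"y":0,"z":0,"wx":0,"wy":0,"wz":0,"hand":-1},
  {"x":0,"y":0,"z":0,"wx":0,"wy":0,"wz":0,"hand":-1},
  {"x":0,"y":0,"z":0,"wx":0,"wy":0,"wz":0,"hand":-1},
  {"x":0,"y":0,"z":0,"wx":0,"wy":0,"wz":0,"hand":-1},
  {"x":0,"y":0,"z":0,"wx":0,"wy":0,"wz":0,"hand":-1},
])

```text
time: 5.15
tool_pos: [0.5421, 0.1181, 0.0134]
tool_rot: [-0.0, 0.993, -0.114, 0.001]
contact_force: [-0.1, 0.4, 5.6]
gripper_width: 0.349
grasp_force: 59.4
```

```bash
python3 - <<'E'
from h import *
go(*jw(-.14,0),.04,JY)
E
```

```text
t 5.15 pos [0.5421 0.1181 0.0134] d now [-0.696 -0.018 -0.179] d after turn [-0.696 -0.018 -0.177] turn [-0.001 -0.002 -0.   ] F [-0.1  0.4  5.6] g 0.34861292855507325 59.39506709575653
```

send_rows([
  {"x":0,"y":0,"z":-0.1,"wx":0,"wy":0,"wz":0,"hand":-1},
  {"x":0,"y":0,"z":-0.1,"wx":0,"wy":0,"wz":0,"hand":-1},
  {"x":0,"y":0,"z":-0.05,"wx":0,"wy":0,"wz":0,"hand":-1},
  {"x":-0.1,"y":0,"z":0,"wx":0,"wy":0,"wz":0,"hand":-1},
  {"x":-0.15,"y":0,"z":0,"wx":0,"wy":0,"wz":0,"hand":-1},
  {"x":-0.15,"y":0,"z":0,"wx":0,"wy":0,"wz":0,"hand":-1},
  {"x":-0.15,"y":-0.02,"z":0,"wx":0,"wy":0,"wz":0,"hand":-1},
  {"x":-0.1,"y":0,"z":0,"wx":0,"wy":0,"wz":0,"hand":-1},
  {"x":-0.05,"y":0,"z":0,"wx":0,"wy":0,"wz":0,"hand":-1},
  {"x":0,"y":0,"z":0,"wx":0,"wy":0,"wz":0,"hand":-1},
])

```text
time: 5.98
tool_pos: [0.4379, 0.145, 0.049]
tool_rot: [0.0, 0.993, -0.114, -0.001]
contact_force: [0.5, -0.4, -0.3]
gripper_width: 0.343
grasp_force: 59.2
```

send_rows([
  {"x":0,"y":0,"z":0,"wx":0,"wy":0,"wz":0,"hand":-1},
  {"x":0,"y":0,"z":0.08,"wx":0,"wy":0,"wz":0,"hand":-1},
  {"x":0,"y":0,"z":0.08,"wx":0,"wy":0,"wz":0,"hand":-1},
  {"x":0,"y":0,"z":0.05,"wx":0,"wy":0,"wz":0,"hand":-1},
  {"x":0,"y":0,"z":0.03,"wx":0,"wy":0,"wz":0,"hand":-1},
  {"x":0,"y":0,"z":0.02,"wx":0,"wy":0,"wz":0,"hand":-1},
  {"x":0,"y":0,"z":0.02,"wx":0,"wy":0,"wz":0,"hand":-1},
  {"x":0,"y":0,"z":0.02,"wx":0,"wy":0,"wz":0,"hand":-1},
  {"x":0,"y":0,"z":0,"wx":0,"wy":0,"wz":0,"hand":-1},
  {"x":0,"y":0,"z":0,"wx":0,"wy":0,"wz":0,"hand":-1},
])

```text
time: 6.82
tool_pos: [0.4397, 0.1448, 0.0049]
tool_rot: [-0.0, 0.993, -0.114, 0.0]
contact_force: [0.5, -0.4, -0.7]
gripper_width: 0.345
grasp_force: 59.2
```

```bash
python3 - <<'E'
from h import *
go(*jw(-.14,0),.0045,JY)
E
```

```text
t 6.8167 pos [0.4397 0.1448 0.0049] d now [0.009 0.001 0.003] d after turn [0.009 0.001 0.003] turn [-0. -0. -0.] F [ 0.5 -0.4 -0.7] g 0.3447740177370496 59.237587451934814
```

send_rows([
  {"x":0,"y":0,"z":0.004,"wx":0,"wy":0,"wz":0,"hand":-1},
  {"x":0,"y":0,"z":0,"wx":0,"wy":0,"wz":0,"hand":-1},
  {"x":0,"y":0,"z":0,"wx":0,"wy":0,"wz":0,"hand":0.4},
  {"x":0,"y":0,"z":0,"wx":0,"wy":0,"wz":0,"hand":0.4},
  {"x":0,"y":0,"z":0,"wx":0,"wy":0,"wz":0,"hand":0.4},
  {"x":0,"y":0,"z":0,"wx":0,"wy":0,"wz":0,"hand":0.4},
  {"x":0,"y":0,"z":0,"wx":0,"wy":0,"wz":0,"hand":0.4},
  {"x":0,"y":0,"z":0,"wx":0,"wy":0,"wz":0,"hand":0.4},
  {"x":0,"y":0,"z":-0.05,"wx":0,"wy":0,"wz":0,"hand":0.4},
  {"x":0,"y":0,"z":-0.1,"wx":0,"wy":0,"wz":0,"hand":0.4},
])

```text
time: 7.65
tool_pos: [0.4378, 0.1445, 0.0254]
tool_rot: [0.001, 0.993, -0.114, -0.002]
contact_force: [-0.5, -0.7, -0.9]
gripper_width: 0.699
grasp_force: 0.0
```

send_rows([
  {"x":0,"y":0,"z":-0.15,"wx":0,"wy":0,"wz":0,"hand":0.4},
  {"x":0,"y":0,"z":-0.2,"wx":0,"wy":0,"wz":0,"hand":0.4},
  {"x":0,"y":0,"z":-0.2,"wx":0,"wy":0,"wz":0,"hand":0.4},
  {"x":0,"y":0,"z":-0.2,"wx":0,"wy":0,"wz":0,"hand":1},
  {"x":0,"y":0,"z":-0.1,"wx":0,"wy":0,"wz":0,"hand":1},
  {"x":0,"y":0,"z":0,"wx":0,"wy":0,"wz":0.1,"hand":1},
  {"x":0,"y":0,"z":0,"wx":0,"wy":0,"wz":0.1,"hand":1},
  {"x":0,"y":0,"z":0,"wx":0,"wy":0,"wz":0.072,"hand":1},
  {"x":0,"y":0,"z":0,"wx":0,"wy":0,"wz":0,"hand":1},
  {"x":0,"y":0,"z":0,"wx":0,"wy":0,"wz":0,"hand":1},
])

```text
time: 8.48
tool_pos: [0.4395, 0.1448, 0.1546]
tool_rot: [-0.0, 0.976, -0.219, 0.0]
contact_force: [0.5, 0.4, -1.2]
gripper_width: 1.0
grasp_force: 0.0
```

```bash
python3 - <<'E'
from h import *
go(.4512,-.196,.15,-.4427)
cv2.imwrite("pics/w2.png",grab_frame("wrist"))
E
```

```text
t 8.4833 pos [0.4395 0.1448 0.1546] d now [1.041 2.021 0.03 ] d after turn [1.043 2.02  0.03 ] turn [-0.    -0.     0.002] F [ 0.5  0.4 -1.2] g 1.000115609338882 0.0
```

View pics/w2.png

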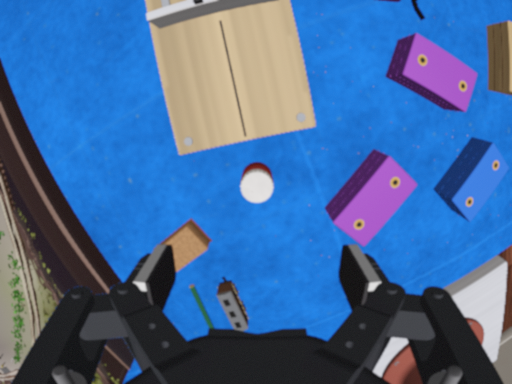

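The pot stands upright on the bench at (257,183), clear of the board. Moving to the pier next.

send_rows([
  {"x":0.104,"y":0.202,"z":0,"wx":0,"wy":0,"wz":0,"hand":1},
  {"x":0.104,"y":0.202,"z":0,"wx":0,"wy":0,"wz":0,"hand":1},
  {"x":0.104,"y":0.202,"z":0,"wx":0,"wy":0,"wz":0,"hand":1},
  {"x":0.104,"y":0.202,"z":0,"wx":0,"wy":0,"wz":0,"hand":1},
  {"x":0.104,"y":0.202,"z":0,"wx":0,"wy":0,"wz":0,"hand":1},
  {"x":0.104,"y":0.202,"z":0,"wx":0,"wy":0,"wz":0,"hand":1},
  {"x":0.104,"y":0.202,"z":0,"wx":0,"wy":0,"wz":0,"hand":1},
  {"x":0.104,"y":0.202,"z":0,"wx":0,"wy":0,"wz":0,"hand":1},
  {"x":0.104,"y":0.202,"z":0,"wx":0,"wy":0,"wz":0,"hand":1},
  {"x":0.104,"y":0.202,"z":0,"wx":0,"wy":0,"wz":0,"hand":1},
])

```text
time: 9.37
tool_pos: [0.4504, -0.1976, 0.1543]
tool_rot: [-0.0, 0.976, -0.219, 0.0]
contact_force: [1.2, 0.7, 0.4]
gripper_width: 0.998
grasp_force: 0.0
```

send_rows([
  {"x":0,"y":0,"z":0,"wx":0,"wy":0,"wz":0,"hand":1},
  {"x":0,"y":0,"z":0,"wx":0,"wy":0,"wz":0,"hand":1},
  {"x":0,"y":0,"z":0,"wx":0,"wy":0,"wz":0,"hand":1},
  {"x":0,"y":0,"z":0,"wx":0,"wy":0,"wz":0,"hand":1},
  {"x":0,"y":0,"z":0,"wx":0,"wy":0,"wz":0,"hand":1},
  {"x":0,"y":0,"z":0,"wx":0,"wy":0,"wz":0,"hand":1},
  {"x":0,"y":0,"z":0,"wx":0,"wy":0,"wz":0,"hand":1},
  {"x":0,"y":0,"z":0,"wx":0,"wy":0,"wz":0,"hand":1},
  {"x":0,"y":0,"z":0,"wx":0,"wy":0,"wz":0,"hand":1},
  {"x":0,"y":0,"z":0,"wx":0,"wy":0,"wz":0,"hand":1},
])

```text
time: 10.2
tool_pos: [0.4508, -0.1957, 0.1543]
tool_rot: [0.0, 0.976, -0.219, 0.0]
contact_force: [0.5, -0.3, 0.3]
gripper_width: 1.0
grasp_force: 0.0
```

```bash
python3 - <<'E'
from h import *
go(.4512,-.196,.014,-.4427)
cv2.imwrite("pics/w3.png",grab_frame("wrist")[60:360,110:410].repeat(2,0).repeat(2,1))
E
```

```text
t 10.2 pos [ 0.4508 -0.1957  0.1543] d now [0.004 0.001 0.935] d after turn [0.004 0.001 0.935] turn [ 0. -0.  0.] F [ 0.5 -0.3  0.3] g 0.9996353008313716 0.0
```

View pics/w3.png

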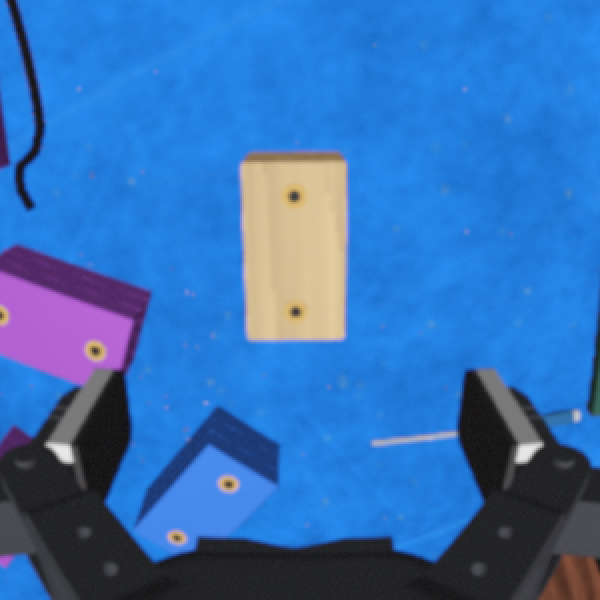

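The pale pier sits centred and square between the fingers, with its top corners at crop (240,161), (348,161), (345,340), (247,340).

```bash
python3 - <<'E'
from h import *
c=calibration("wrist")
P=np.array([fe(c,(110+x/2,60+y/2),.042) for x,y in [(241,161),(347,161),(345,340),(247,340)]])
H=np.array([fe(c,(110+x/2,60+y/2),.042) for x,y in [(294,196),(295,312)]])
print(P.round(4),P.mean(0),H.mean(0)); d=H[0]-H[1];print(np.arctan2(d[1],d[0]))
e=(P[0]+P[1]-P[2]-P[3]);print(np.arctan2(e[1],e[0]),np.linalg.norm(e)/2)
m=H.mean(0);go(m[0],m[1],.012,-.4427)
E
```

```text
[[ 0.4984 -0.1936  0.042 ]
 [ 0.4787 -0.235   0.042 ]
 [ 0.4019 -0.1999  0.042 ]
 [ 0.4218 -0.158   0.042 ]] [ 0.4501802  -0.19664934  0.042     ] [ 0.44975925 -0.19617644  0.042     ]
-0.4346236835444675
-0.43186685633956007 0.0844575086942129
t 10.25 pos [ 0.4508 -0.1957  0.1542] d now [-0.005  0.006  0.948] d after turn [-0.005  0.006  0.948] turn [-0. -0.  0.] F [-0.2 -0.1 -0.8] g 0.9997982571780197 0.0
```

send_rows([
  {"x":0,"y":0.003,"z":0.1,"wx":0,"wy":0,"wz":-0.008,"hand":1},
  {"x":0,"y":0,"z":0.2,"wx":0,"wy":0,"wz":0,"hand":1},
  {"x":0,"y":0,"z":0.2,"wx":0,"wy":0,"wz":0,"hand":1},
  {"x":0,"y":0,"z":0.15,"wx":0,"wy":0,"wz":0,"hand":1},
  {"x":0,"y":0,"z":0.15,"wx":0,"wy":0,"wz":0,"hand":1},
  {"x":0,"y":0,"z":0.1,"wx":0,"wy":0,"wz":0,"hand":1},
  {"x":0,"y":0,"z":0.07,"wx":0,"wy":0,"wz":0,"hand":1},
  {"x":0,"y":0,"z":0.035,"wx":0,"wy":0,"wz":0,"hand":1},
  {"x":0,"y":0,"z":0,"wx":0,"wy":0,"wz":0,"hand":1},
  {"x":0,"y":0,"z":0,"wx":0,"wy":0,"wz":0,"hand":1},
])

```text
time: 11.08
tool_pos: [0.451, -0.1966, 0.0041]
tool_rot: [0.0, 0.976, -0.217, 0.0]
contact_force: [-0.2, -0.1, 0.7]
gripper_width: 0.999
grasp_force: 0.0
```

send_rows([
  {"x":0,"y":0,"z":0,"wx":0,"wy":0,"wz":0,"hand":-1},
  {"x":0,"y":0,"z":0,"wx":0,"wy":0,"wz":0,"hand":-1},
  {"x":0,"y":0,"z":0,"wx":0,"wy":0,"wz":0,"hand":-1},
  {"x":0,"y":0,"z":0,"wx":0,"wy":0,"wz":0,"hand":-1},
  {"x":0,"y":0,"z":0,"wx":0,"wy":0,"wz":0,"hand":-1},
  {"x":0,"y":0,"z":0,"wx":0,"wy":0,"wz":0,"hand":-1},
  {"x":0,"y":0,"z":0,"wx":0,"wy":0,"wz":0,"hand":-1},
  {"x":0,"y":0,"z":0,"wx":0,"wy":0,"wz":0,"hand":-1},
  {"x":0,"y":0,"z":0,"wx":0,"wy":0,"wz":0,"hand":-1},
  {"x":0,"y":0,"z":0,"wx":0,"wy":0,"wz":0,"hand":-1},
])

```text
time: 11.92
tool_pos: [0.4514, -0.1967, 0.0045]
tool_rot: [0.0, 0.976, -0.216, 0.001]
contact_force: [-1.1, 0.3, 5.5]
gripper_width: 0.53
grasp_force: 62.6
```

send_rows([
  {"x":0,"y":0,"z":-0.1,"wx":0,"wy":0,"wz":0,"hand":-1},
  {"x":0,"y":0,"z":-0.15,"wx":0,"wy":0,"wz":0,"hand":-1},
  {"x":0,"y":0,"z":-0.2,"wx":0,"wy":0,"wz":0,"hand":-1},
  {"x":0,"y":0,"z":-0.15,"wx":0,"wy":0,"wz":0,"hand":-1},
  {"x":0,"y":0,"z":0,"wx":0,"wy":0,"wz":-0.09,"hand":-1},
  {"x":0,"y":0,"z":0,"wx":0,"wy":0,"wz":-0.09,"hand":-1},
  {"x":0,"y":0,"z":0,"wx":0,"wy":0,"wz":-0.086,"hand":-1},
  {"x":0,"y":0,"z":0,"wx":0,"wy":0,"wz":0,"hand":-1},
  {"x":0,"y":0,"z":0,"wx":0,"wy":0,"wz":0,"hand":-1},
  {"x":0,"y":0,"z":0,"wx":0,"wy":0,"wz":0,"hand":-1},
])

```text
time: 12.75
tool_pos: [0.4501, -0.1959, 0.0928]
tool_rot: [-0.0, 0.993, -0.114, -0.001]
contact_force: [0.6, -0.3, -1.3]
gripper_width: 0.525
grasp_force: 61.9
```

```bash
python3 - <<'E'
from h import *
go(*jw(-.025,.0007),.1,JY)
E
```

```text
t 12.75 pos [ 0.4501 -0.1959  0.0928] d now [ 0.193 -2.201 -0.047] d after turn [ 0.193 -2.201 -0.048] turn [-0.001  0.001  0.   ] F [ 0.6 -0.3 -1.3] g 0.5254859113856242 61.89687967300415
```

send_rows([
  {"x":0.016,"y":-0.1,"z":0,"wx":0,"wy":0,"wz":0,"hand":-1},
  {"x":0.016,"y":-0.2,"z":0,"wx":0,"wy":0,"wz":0,"hand":-1},
  {"x":0.016,"y":-0.24,"z":0,"wx":0,"wy":0,"wz":0,"hand":-1},
  {"x":0.016,"y":-0.24,"z":0,"wx":0,"wy":0,"wz":0,"hand":-1},
  {"x":0.016,"y":-0.24,"z":0,"wx":0,"wy":0,"wz":0,"hand":-1},
  {"x":0.016,"y":-0.24,"z":0,"wx":0,"wy":0,"wz":0,"hand":-1},
  {"x":0.016,"y":-0.24,"z":0,"wx":0,"wy":0,"wz":0,"hand":-1},
  {"x":0.016,"y":-0.24,"z":0,"wx":0,"wy":0,"wz":0,"hand":-1},
  {"x":0.016,"y":-0.24,"z":0,"wx":0,"wy":0,"wz":0,"hand":-1},
  {"x":0.016,"y":-0.22,"z":0,"wx":0,"wy":0,"wz":0,"hand":-1},
])

```text
time: 13.58
tool_pos: [0.5484, 0.122, 0.0931]
tool_rot: [-0.0, 0.994, -0.114, -0.0]
contact_force: [0.1, -1.3, -1.8]
gripper_width: 0.527
grasp_force: 61.9
```

send_rows([
  {"x":0,"y":0,"z":0,"wx":0,"wy":0,"wz":0,"hand":-1},
  {"x":0,"y":0,"z":0,"wx":0,"wy":0,"wz":0,"hand":-1},
  {"x":0,"y":0,"z":0.1,"wx":0,"wy":0,"wz":0,"hand":-1},
  {"x":0,"y":0,"z":0.1,"wx":0,"wy":0,"wz":0,"hand":-1},
  {"x":0,"y":0,"z":0.1,"wx":0,"wy":0,"wz":0,"hand":-1},
  {"x":0,"y":0,"z":0.1,"wx":0,"wy":0,"wz":0,"hand":-1},
  {"x":0,"y":0,"z":0.05,"wx":0,"wy":0,"wz":0,"hand":-1},
  {"x":0,"y":0,"z":0,"wx":0,"wy":0,"wz":0,"hand":-1},
  {"x":0,"y":0,"z":0,"wx":0,"wy":0,"wz":0,"hand":-1},
  {"x":0,"y":0,"z":0,"wx":0,"wy":0,"wz":0,"hand":-1},
])

```text
time: 14.42
tool_pos: [0.5491, 0.1195, 0.0269]
tool_rot: [-0.0, 0.993, -0.114, 0.001]
contact_force: [-0.5, 0.1, -1.9]
gripper_width: 0.535
grasp_force: 62.2
```

```bash
python3 - <<'E'
from h import *
go(*jw(-.025,.0007),.0135,JY)
cv2.imwrite("pics/w4.png",grab_frame("wrist"))
E
```

```text
t 14.4167 pos [0.5491 0.1195 0.0269] d now [ 0.028 -0.003  0.09 ] d after turn [ 0.028 -0.003  0.09 ] turn [-0.    -0.002  0.001] F [-0.5  0.1 -1.9] g 0.5349962427783411 62.22781777381897
```

View pics/w4.png

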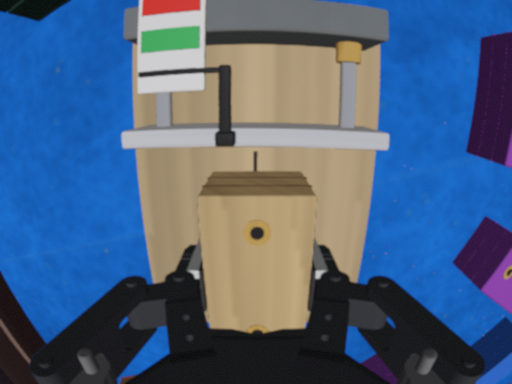

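The wrist view shows the pier square to the fence and centred, with its hole at column 257 and the line and fence centre at 255. Next I lower it gently.

send_rows([
  {"x":0,"y":0,"z":0.03,"wx":0,"wy":0,"wz":0,"hand":-1},
  {"x":0,"y":0,"z":0.02,"wx":0,"wy":0,"wz":0,"hand":-1},
  {"x":0,"y":0,"z":0.02,"wx":0,"wy":0,"wz":0,"hand":-1},
  {"x":0,"y":0,"z":0.01,"wx":0,"wy":0,"wz":0,"hand":-1},
  {"x":0,"y":0,"z":0.005,"wx":0,"wy":0,"wz":0,"hand":-1},
  {"x":0,"y":0,"z":0,"wx":0,"wy":0,"wz":0,"hand":-1},
  {"x":0,"y":0,"z":0,"wx":0,"wy":0,"wz":0,"hand":-1},
  {"x":0,"y":0,"z":0,"wx":0,"wy":0,"wz":0,"hand":-1},
  {"x":0,"y":0,"z":0,"wx":0,"wy":0,"wz":0,"hand":-1},
  {"x":0,"y":0,"z":0,"wx":0,"wy":0,"wz":0,"hand":-1},
])

```text
time: 15.3
tool_pos: [0.5485, 0.1199, 0.0136]
tool_rot: [-0.0, 0.994, -0.114, 0.0]
contact_force: [-3.0, -0.6, 4.7]
gripper_width: 0.533
grasp_force: 62.9
```

send_rows([
  {"x":0,"y":0,"z":0.003,"wx":0,"wy":0,"wz":0,"hand":-1},
  {"x":0,"y":0,"z":0,"wx":0,"wy":0,"wz":0,"hand":-1},
  {"x":0,"y":0,"z":0.003,"wx":0,"wy":0,"wz":0,"hand":-1},
  {"x":0,"y":0,"z":0,"wx":0,"wy":0,"wz":0,"hand":-1},
  {"x":0,"y":0,"z":0,"wx":0,"wy":0,"wz":0,"hand":-1},
  {"x":0,"y":0,"z":0,"wx":0,"wy":0,"wz":0,"hand":-1},
  {"x":0,"y":0,"z":0,"wx":0,"wy":0,"wz":0,"hand":-1},
  {"x":0,"y":0,"z":0,"wx":0,"wy":0,"wz":0,"hand":-1},
  {"x":0,"y":0,"z":0,"wx":0,"wy":0,"wz":0,"hand":-1},
  {"x":0,"y":0,"z":0,"wx":0,"wy":0,"wz":0,"hand":-1},
])

```text
time: 16.13
tool_pos: [0.5485, 0.12, 0.0136]
tool_rot: [0.0, 0.994, -0.113, -0.0]
contact_force: [-6.3, 0.2, 10.2]
gripper_width: 0.532
grasp_force: 63.8
```

```bash
python3 - <<'E'
from h import *
go(*jw(.003,.0007),.0135,JY)
E
```

```text
t 16.1333 pos [0.5485 0.12   0.0136] d now [ 0.219 -0.     0.   ] d after turn [ 0.219 -0.001  0.001] turn [0.    0.    0.002] F [-6.3  0.2 10.2] g 0.5318554946539283 63.84704947471619
```

send_rows([
  {"x":0.01,"y":0,"z":-0.004,"wx":0,"wy":0,"wz":0,"hand":-1},
  {"x":0.02,"y":0,"z":0,"wx":0,"wy":0,"wz":0,"hand":-1},
  {"x":0.02,"y":0,"z":0,"wx":0,"wy":0,"wz":0,"hand":-1},
  {"x":0.02,"y":0,"z":0,"wx":0,"wy":0,"wz":0,"hand":-1},
  {"x":0.02,"y":0,"z":0,"wx":0,"wy":0,"wz":0,"hand":-1},
  {"x":0.02,"y":0,"z":0,"wx":0,"wy":0,"wz":0,"hand":-1},
  {"x":0.02,"y":0,"z":0,"wx":0,"wy":0,"wz":0,"hand":-1},
  {"x":0.02,"y":0,"z":0,"wx":0,"wy":0,"wz":0,"hand":-1},
  {"x":0.01,"y":0,"z":0,"wx":0,"wy":0,"wz":0,"hand":-1},
  {"x":0,"y":0,"z":0,"wx":0,"wy":0,"wz":0,"hand":-1},
])

```text
time: 16.97
tool_pos: [0.571, 0.1149, 0.0136]
tool_rot: [-0.0, 0.994, -0.114, -0.002]
contact_force: [-8.4, 1.8, 11.8]
gripper_width: 0.53
grasp_force: 63.7
```

```bash
python3 - <<'E'
from h import *
go(*jw(.004,.0007),.0135,JY)
f=manip.state()["contact_force"];print("along",f[0]*np.cos(JY)+f[1]*np.sin(JY))
E
```

```text
t 16.9667 pos [0.571  0.1149 0.0136] d now [0.072 0.001 0.001] d after turn [0.072 0.001 0.001] turn [-0.     0.004  0.002] F [-8.4  1.8 11.8] g 0.5300544147994968 63.71052145957947
along -8.56427228238939
```

send_rows([
  {"x":0.01,"y":0,"z":-0.004,"wx":0,"wy":0,"wz":0,"hand":-1},
  {"x":0.01,"y":0,"z":0,"wx":0,"wy":0,"wz":0,"hand":-1},
  {"x":0.01,"y":0,"z":0,"wx":0,"wy":0,"wz":0,"hand":-1},
  {"x":0.01,"y":0,"z":0,"wx":0,"wy":0,"wz":0,"hand":-1},
  {"x":0.01,"y":0,"z":0,"wx":0,"wy":0,"wz":0,"hand":-1},
  {"x":0,"y":0,"z":0,"wx":0,"wy":0,"wz":0,"hand":-1},
  {"x":0,"y":0,"z":0,"wx":0,"wy":0,"wz":0,"hand":-1},
  {"x":0,"y":0,"z":0,"wx":0,"wy":0,"wz":0,"hand":-1},
  {"x":0,"y":0,"z":0,"wx":0,"wy":0,"wz":0,"hand":-1},
  {"x":0,"y":0,"z":0,"wx":0,"wy":0,"wz":0,"hand":-1},
])

```text
time: 17.8
tool_pos: [0.5767, 0.1136, 0.0137]
tool_rot: [-0.0, 0.994, -0.114, -0.003]
contact_force: [-12.7, 2.6, 12.7]
gripper_width: 0.531
grasp_force: 63.9
```

```bash
python3 - <<'E'
from h import *
go(*jw(.004,.0007),.0135,JY)
f=manip.state()["contact_force"];print("along",f[0]*np.cos(JY)+f[1]*np.sin(JY))
a=grab_frame("wrist");cv2.imwrite("pics/w5.png",cv2.resize(a[0:340,100:410],None,fx=1.75,fy=1.75,interpolation=2))
E
```

```text
t 17.8 pos [0.5767 0.1136 0.0137] d now [0.032 0.001 0.001] d after turn [0.032 0.001 0.001] turn [0.    0.008 0.002] F [-12.7   2.6  12.7] g 0.5312020744583494 63.90620470046997
along -12.97331238085964
```

View pics/w5.png

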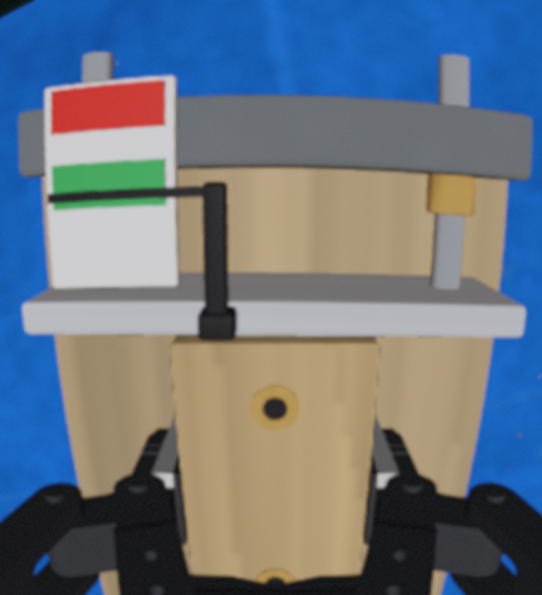

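The needle is at y≈195 inside the green band (160 to 208), near its lower edge, and the pier is square on the fence. I'll add about 2 mm.

send_rows([
  {"x":0.008,"y":0,"z":0,"wx":0,"wy":0,"wz":0,"hand":-1},
  {"x":0.008,"y":0,"z":0,"wx":0,"wy":0,"wz":0,"hand":-1},
  {"x":0,"y":0,"z":0,"wx":0,"wy":0,"wz":0,"hand":-1},
  {"x":0,"y":0,"z":0,"wx":0,"wy":0,"wz":0,"hand":-1},
  {"x":0,"y":0,"z":0,"wx":0,"wy":0,"wz":0,"hand":-1},
  {"x":0,"y":0,"z":0,"wx":0,"wy":0,"wz":0,"hand":-1},
  {"x":0,"y":0,"z":0,"wx":0,"wy":0,"wz":0,"hand":-1},
  {"x":0,"y":0,"z":0,"wx":0,"wy":0,"wz":0,"hand":-1},
  {"x":0,"y":0,"z":0,"wx":0,"wy":0,"wz":0,"hand":-1},
  {"x":0,"y":0,"z":0,"wx":0,"wy":0,"wz":0,"hand":-1},
])

```text
time: 18.68
tool_pos: [0.5785, 0.1131, 0.0137]
tool_rot: [-0.0, 0.994, -0.114, -0.004]
contact_force: [-15.9, 2.2, 14.4]
gripper_width: 0.531
grasp_force: 64.2
```

send_rows([
  {"x":0,"y":0,"z":0,"wx":0,"wy":0,"wz":0,"hand":-1},
  {"x":0,"y":0,"z":0,"wx":0,"wy":0,"wz":0,"hand":-1},
  {"x":0,"y":0,"z":0,"wx":0,"wy":0,"wz":0,"hand":-1},
  {"x":0,"y":0,"z":0,"wx":0,"wy":0,"wz":0,"hand":-1},
  {"x":0,"y":0,"z":0,"wx":0,"wy":0,"wz":0,"hand":-1},
  {"x":0,"y":0,"z":0,"wx":0,"wy":0,"wz":0,"hand":-1},
  {"x":0,"y":0,"z":0,"wx":0,"wy":0,"wz":0,"hand":-1},
  {"x":0,"y":0,"z":0,"wx":0,"wy":0,"wz":0,"hand":-1},
  {"x":0,"y":0,"z":0,"wx":0,"wy":0,"wz":0,"hand":-1},
  {"x":0,"y":0,"z":0,"wx":0,"wy":0,"wz":0,"hand":-1},
])

```text
time: 19.52
tool_pos: [0.5786, 0.1131, 0.0138]
tool_rot: [-0.0, 0.994, -0.114, -0.004]
contact_force: [-15.3, 2.0, 14.5]
gripper_width: 0.532
grasp_force: 64.2
```

```bash
python3 - <<'E'
from h import *
go(*jw(.004,.0007),.0135,JY)
a=grab_frame("wrist")
t=cv2.resize(grab_frame("top")[100:245,130:280],None,fx=3.2,fy=3.2,interpolation=2)
w=cv2.resize(a[0:232,100:340],None,fx=1.3,fy=2,interpolation=2)
w=w[:464]
cv2.imwrite("pics/w6.png",np.hstack([w,t[:464]]))
E
```

```text
t 19.5167 pos [0.5786 0.1131 0.0138] d now [0.02  0.    0.002] d after turn [0.02  0.    0.002] turn [0.001 0.01  0.002] F [-15.3   2.   14.5] g 0.5324080712073892 64.1732132434845
```

View pics/w6.png

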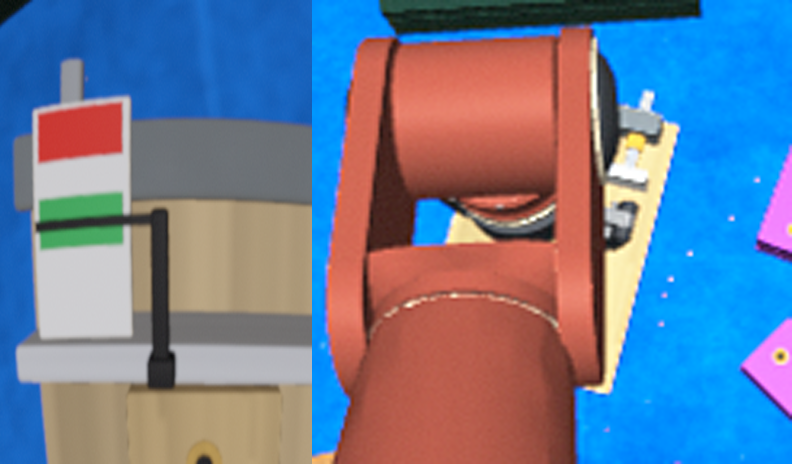

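The needle is at mid-green (y≈223 in a band of 195 to 248), the readings are steady, and the pier is flat and square. I'm handing in.

```bash
python3 -c "
from plant import *
print(job_done())"
```

```text
the job is handed in; nothing more can be done
None
```

I handed the job in with the pier held flat, square and centred against the fence, the needle in mid-green, and the red pot standing upright on the bench; the verdict was not shown to me.

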